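# Clamp the tenoned board until the torque knob clicks

### The job

Draw the tenoned board out of the low stock rack by the end that sticks out, lay it down on the bench clear of the rack and let go; then take it again near its tenon and slide its plain end under the foot of the bench clamp, fully home against the stop. Turn the clamp's knob clockwise until it slips and clicks, then stop: one click is enough and more than three is too many. Let go with the board held fast, and leave the lath in the rack and everything else on the bench undisturbed.

Things in the scene. Friction and masses are not known exactly. Their poses are not given: they have to be found in the camera images.
- board_mid (a point): Centre, half-way up, of the loose hardwood board, lying flat on the bench: 200 mm long, 44 wide, 32 thick, about 0.28 kg. Its y axis runs along its length from the plain square end (y = -100 mm) to the tenon; z is up. At the start its tenon end lies in either of the rack's two bays; its plain end sticks out 70 to 100 mm from the rack's open side.
- board: The same board; origin at the middle of its underside, axes as board_mid. The body 44 mm wide ends in a shoulder at y = +65 mm; from there a tenon 22 mm wide, 14 mm thick, 35 mm long runs to y = +100 mm.
- board_end (a point): Middle of the board's plain end face, half-way up (16 mm above its underside); axes as board_mid.
- board_tail (a point): Point on the board's centre line, half-way up, 15 mm short of the shoulder (150 mm from the plain end): the place to hold it when sliding it into the clamp. Axes as board_mid.
- rack: Low plywood rack fixed to the bench: 204 mm along its x, 135 along y, 64 high, no floor; origin at the bench under its middle. Open side at y = -62.5 mm, looking along -y; closed behind. Two bays, centred at x = -45 and +45 mm, 84 wide. Two roof slats 56 to 64 mm up: contents show between them but come out only through the open side.
- lath: Loose plain lath, 190 x 28 x 18 mm, no tenon, in the rack's other bay with about the same length sticking out (65 to 95 mm). To be left alone. Its y axis is its length.
- clamp_stop (a point): Middle of the stop face inside the clamp, 16 mm above the bench, where the board's plain end must come. +y points straight out of the throat; the board goes in moving along -y, its own y axis parallel to this one; z up. The screw axis stands at y = 45 mm.
- clamp: Painted iron clamp fixed to the bench; origin on the bench under the screw axis, axes as clamp_stop. A column behind the stop; an arm (underside 66 mm, top 96 mm up, 68 wide) overhangs to 79 mm out from the stop. On the bench two guide strips 12 mm high, 54 mm apart, run from the stop to 60 mm out, then flare to 66 apart at 85 out. The board lies on the bench between them.
- foot: Round steel foot of the clamp, 32 mm across, on the screw axis; it moves straight down as the knob is turned clockwise, 2.5 mm for each radian, and starts 3 to 5.5 mm above the top of a board lying under it. Origin on the bench under the axis when fully raised.
- knob_grip (a point): Point on the knob's vertical axis at the height to grip, 128 mm above the bench; it stays at this height. The knob is a dark steel wing: an upright bar 76 mm long (along this x axis), 18 mm thick (along y), from 107 to 143 mm above the bench, on a disc 60 mm across. Turned clockwise as seen from above to tighten.
- spindle (a joint): Angle of the clamp's screw, rad, growing clockwise (tightening); starts between 0.2 and 1.2. The foot meets the board at about 2.3. The screw turns against about 0.13 N m of friction and stays where it is left.
- knob (a joint): Slip of the knob on the screw, rad, growing clockwise; 0 at the start. The ratchet between them slips at about 0.24 N m, some 0.4 to 0.8 rad of turn after the foot meets the board; then the knob clicks over a notch every 0.524 rad, the moment rising to about 0.24 N m and falling to about 0 at each click. Notches: 0.52 is one click, 1.57 three; it clicks over half-way between them.
- hammer: Bystander: claw-less hammer, 260 mm, wooden handle, lying to the right of the clamp. Origin under its middle.
- screwdriver: Bystander: screwdriver 200 mm, lying at the far side.
- jar: Bystander: glass jar with a steel cap, 70 mm across, 90 mm high, standing; origin at its underside.
- plane: Bystander: steel bench plane, 200 mm long, wooden handles.
- offcut: Bystander: wooden offcut 90 x 50 x 28 mm, lying near the robot on its right.
- mug: Bystander: white mug, 80 mm across, 90 mm high.
Mind the look-alikes: they are no part of the job. Leave any red or turquoise look-alike of the board alone.

How it is judged:
By the outcome, as a careful person would: the job done as asked, in the order asked, and still so for the second after the job is handed in, with the robot touching nothing.
It also fails if it takes over 72 s, if anything falls off the work surface, if the arm or the gripper's body presses on something with over 40 N, if the wrist force passes 120 N, or if a joint passes its speed limit or range.

### The arm

A 6-joint arm with a two-finger parallel gripper is mounted at the origin on the work surface. World frame = base frame: x ahead of the robot, y to its left, z up, the work surface at z = 0. Lengths are in mm, angles in rad, forces in N, time in s.
With the tool pointing down it reaches from about 325 to 1000 mm from the base axis. Payload 5.1 kg.
Tool frame: the origin (TCP) lies at the centre of the arm's flange, where the gripper is bolted on; the fingertips stand 173 mm ahead of it and the grasp point (between the pads) lies 155 mm ahead of it; z points along the fingers, y is the direction in which the jaws open and shut (so a half turn about z gives the same grasp; the last joint's range is limited). The gripper opens to 85 mm and grips with 20 to 120 N. Pads are 22 mm wide; open, the fingers measure 114 mm over their backs; the gripper's body (76 mm by 85 mm) begins 54 mm behind the grasp point. The pads swing forward as they close: fully open they stand 13 mm farther back than shut.
Start: joints at [-1.314, 0.124, 1.65, -0, 1.367, -0.083], TCP at [216.612, -612.834, 404.722] pointing down, gripper open.
Joint ranges: [-2.61, 2.61], [-1.02, 2.33], [0.03, 2.71], [-1.35, 4.49], [0.32, 2.68], [-2.91, 2.91]. Speed limits (rad/s): [2.57, 2.57, 3.14, 3.14, 3.14, 3.14].

### API

Orientations are given as a unit quaternion [x, y, z, w].
In Python, from rig import status, camera, get_calibration, job_done gives the robot as it stands. The module is installed in compiled form; this text tells all that it offers.
- The arm moves only by the tool servo_tool, never from a script. Its argument "targets" is a list of rows, each a list of 5 numbers: the opening, from 0 (shut) to 1 (fully open), then the shift along the tool's x, y, z in m, then the turn about the tool's z in degrees. A call has 1 to 8 rows; each row is the pose to reach, as a shift and turn from the pose commanded when the call began, along the tool's axes at that moment; what a row does not reach only later rows make up. A row lasts 1/10 s, in which the tool goes at most 50 mm and 8.59 degrees, less where a joint would pass 70% of its speed; a pose out of reach is approached as far as the arm can. A call with a gripper value outside its range is refused whole. The fingers move at their own pace and stop on an object; "force" is the grip in N (left out, the last holds). Time passes only in rows, so rows that repeat a pose let the fingers close. It gives the time, the measured TCP pose, the force and the opening at its end, in the units of the state.
- status.observe(): the state, without advancing time (a new reading comes with each control period).
- camera(name): name is "scene" or "top" or "wrist"; returns (picture, depth): 384x512x3 uint8, red, green, blue; 384x512 float32, mm along the optical axis (not along the pixel's ray), 0 where there is no reading.
- get_calibration(name): a dict with "mtx" (3x3 intrinsics, pixels), "rvec" (rotation vector, rad) and "tvec" (3), from world to camera coordinates, as OpenCV has them; the wrist camera has in their place "tool_from_camera" (4x4, takes a point from camera to tool coordinates, whose origin is the TCP and whose axes are the flange's). Camera axes: x right, y down, z forward; pixel columns grow to the right and rows downward; lengths in mm; the calibration is good to about 2 mm. A picture is of the moment at which its call begins: read the wrist's pose just before it. get_calibration takes no time and is no camera call.
- job_done(): hands the job in, once; it reports no verdict.
The state is a dict: "t": time; "q": joint angles; "qd": joint speeds; "tau": joint torques, N m; "ee_pos": TCP position; "ee_rot": TCP orientation; "ft_force": force on the tool from outside, world axes, zero at the start; "moment": the same for the moment, N m; "grip_width": finger opening in mm.
Only numpy, scipy, OpenCV 4.12 (cv2) and the standard library are available. Lean on these libraries where they do the work, as an engineer would, in place of code of your own. Each camera call takes 0.05 s, during which the arm holds its last target. There are 200 camera calls.

## Working session

There is one attempt and no reset: what is moved stays moved. The work goes in short steps, Python scripts to look and compute and a tool call to move; the robot and the scene stay as the last step left them, time stands still between calls to the robot, and variables do not carry over. Pictures are saved under pics/ and viewed, about 8 in all and at most 12, crops included, and the job is handed in when it is done.

Besides the shell and the picture viewer there is one more tool, called as a command line: name --pt "numbers of a row" for each row, then --argument value for the rest. servo_tool: Moves the arm, as the interface text tells. Its arguments: {"type":"object","properties":{"targets":{"type":"array","items":{"type":"array","items":{"type":"number"}}},"force":{"type":"number"}},"required":["targets"]}

```bash
mkdir -p pics; cat > h.py <<'E'
import numpy as np, cv2
from rig import status, camera, get_calibration, job_done
from scipy.spatial.transform import Rotation as R
def cap(name):
    s=status.observe(); im,d=camera(name); c=get_calibration(name)
    K=np.array(c['mtx'])
    if name=='wrist':
        T=np.eye(4);T[:3,:3]=R.from_quat(s['ee_rot']).as_matrix();T[:3,3]=s['ee_pos']
        M=T@np.array(c['tool_from_camera'])
    else:
        V=np.eye(4);V[:3,:3]=cv2.Rodrigues(np.array(c['rvec'],float))[0];V[:3,3]=np.ravel(c['tvec']);M=np.linalg.inv(V)
    v,u=np.mgrid[:d.shape[0],:d.shape[1]]
    P=np.stack([(u-K[0,2])/K[0,0]*d,(v-K[1,2])/K[1,1]*d,d],-1)
    W=P@M[:3,:3].T+M[:3,3]; W[d==0]=np.nan
    return im,W,s
def save(im,f): cv2.imwrite('pics/'+f,im[...,::-1])
E
python3 - <<'E'
from h import *
for n in('scene','top'):
    im,W,s=cap(n); np.savez(f'{n}.npz',im=im,W=W)
    save(cv2.resize(im,(800,600)) if n=='top' else im,n+'0.png')
print(s)
E
```

```text
{'t': 0.05, 'q': array([-1.31359616e+00,  1.24490700e-01,  1.65162579e+00,  1.54574980e-05,
        1.36753456e+00, -8.26104755e-02]), 'qd': array([ 0.00041244, -0.00190074, -0.00440736, -0.00097776, -0.00131138,
       -0.00121771]), 'tau': array([-3.03361157e-04, -4.25213134e+01, -3.66939461e+01, -6.24717813e-05,
        4.09428947e-03,  2.54675820e-05]), 'ee_pos': array([ 216.55606172, -612.60674413,  403.49048715]), 'ee_rot': array([ 9.85600524e-01,  1.69087399e-01, -8.21904857e-05, -1.02593980e-03]), 'ft_force': array([-0.21460997, -0.39409601, -0.76719995]), 'moment': array([ 0.02157041, -0.01520983,  0.02454529]), 'grip_width': 85.27611170133413}
```

View pics/top0.png

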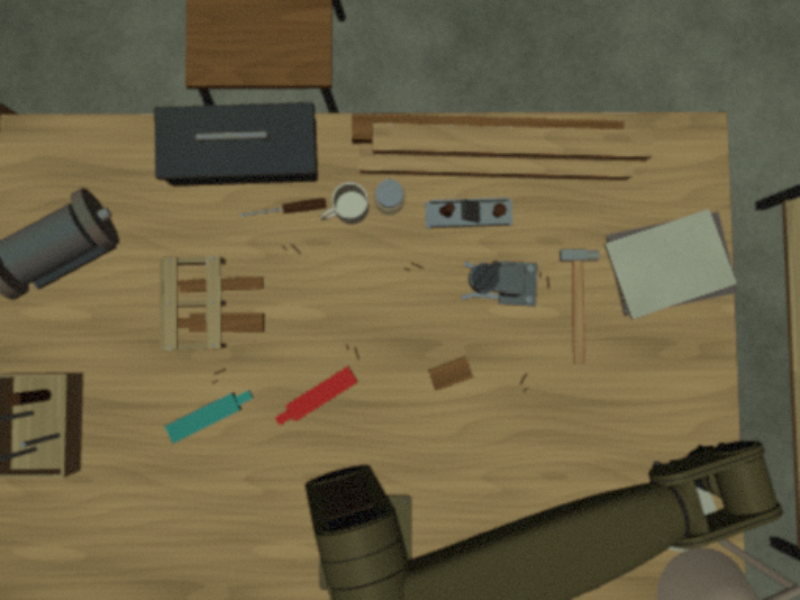

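View pics/scene0.png

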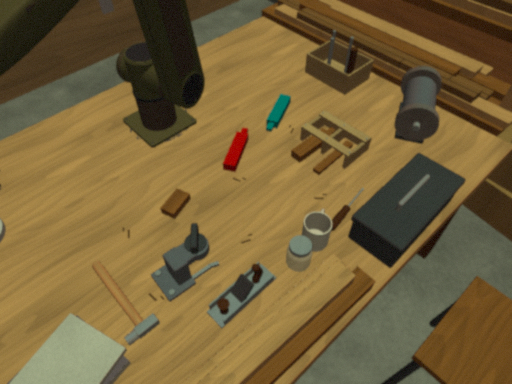

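The top view shows the rack at about (193,303). The board, with its tenon, is in the lower bay, its plain end at about (265,322). The lath is in the upper bay at (263,284). The clamp is at (505,283), its throat facing image-left. The red and turquoise look-alikes are below the rack. Next I'll measure the positions.

```bash
python3 - <<'E'
from h import *
z=np.load('top.npz');im=z['im'];W=z['W']
def reg(n,u0,u1,v0,v1,zl,zh):  # in 800x600 px
    k=.64;S=W[int(v0*k):int(v1*k),int(u0*k):int(u1*k)].reshape(-1,3)
    S=S[(S[:,2]>zl)&(S[:,2]<zh)]
    r=cv2.minAreaRect(S[:,:2].astype(np.float32)); print(n,len(S),np.percentile(S,[2,50,98],axis=0).round().tolist(),np.round(r[0]),np.round(r[1]),round(r[2],1))
reg('bench',300,400,240,330,-20,20)
reg('board out',225,285,302,345,20,45)
reg('lath out',225,285,265,300,10,30)
reg('rack roof',150,235,245,360,54,75)
reg('clamp arm',460,550,250,315,84,102)
reg('clamp knob',460,550,250,315,130,160)
reg('clamp disc',460,550,250,315,102,160)
reg('clamp all',450,550,250,315,30,160)
reg('strips',450,550,250,315,7,20)
reg('mug',320,370,175,225,60,110)
reg('jar',372,410,175,215,60,110)
reg('plane',420,520,190,235,15,120)
reg('hammer',555,605,240,370,8,60)
reg('offcut',425,475,350,395,15,60)
reg('red',270,365,360,430,15,60)
E
```

```text
bench 3695 [[478.0, -75.0, -8.0], [578.0, 34.0, 0.0], [677.0, 145.0, 9.0]] [579.  36.] [227. 208.] 89.7
board out 318 [[469.0, 229.0, 23.0], [490.0, 270.0, 32.0], [511.0, 312.0, 39.0]] [490. 271.] [85. 42.] 89.9
lath out 199 [[565.0, 231.0, 11.0], [579.0, 273.0, 18.0], [593.0, 315.0, 27.0]] [577. 270.] [63. 92.] 13.6
rack roof 1362 [[434.0, 318.0, 55.0], [531.0, 407.0, 63.0], [631.0, 451.0, 71.0]] [533. 384.] [204. 138.] 1.1
clamp arm 351 [[546.0, -348.0, 87.0], [576.0, -317.0, 95.0], [610.0, -232.0, 101.0]] [ 580. -290.] [120.  66.] 87.2
clamp knob 127 [[552.0, -288.0, 134.0], [581.0, -261.0, 142.0], [610.0, -236.0, 150.0]] [ 581. -262.] [18. 76.] 50.9
clamp disc 286 [[552.0, -307.0, 103.0], [581.0, -261.0, 114.0], [609.0, -235.0, 149.0]] [ 582. -290.] [ 61. 116.] 3.7
clamp all 666 [[546.0, -348.0, 63.0], [578.0, -289.0, 99.0], [609.0, -233.0, 147.0]] [ 580. -290.] [121.  66.] 87.1
strips 437 [[519.0, -409.0, 7.0], [555.0, -355.0, 12.0], [637.0, -210.0, 18.0]] [ 581. -311.] [223. 144.] 89.7
mug 185 [[715.0, -9.0, 62.0], [747.0, 39.0, 84.0], [792.0, 89.0, 96.0]] [755.  41.] [101.  80.] 83.4
jar 290 [[740.0, -85.0, 62.0], [767.0, -57.0, 89.0], [797.0, -29.0, 98.0]] [768. -57.] [63. 62.] 89.7
plane 498 [[706.0, -322.0, 16.0], [735.0, -236.0, 39.0], [768.0, -159.0, 95.0]] [ 738. -240.] [ 62. 178.] 1.3
hammer 676 [[400.0, -529.0, 9.0], [553.0, -483.0, 23.0], [649.0, -448.0, 33.0]] [ 531. -494.] [110. 288.] 86.3
offcut 374 [[341.0, -234.0, 19.0], [372.0, -192.0, 28.0], [403.0, -150.0, 35.0]] [ 372. -193.] [50. 89.] 19.7
red 663 [[270.0, 26.0, 20.0], [325.0, 105.0, 32.0], [380.0, 190.0, 40.0]] [317. 110.] [ 50. 200.] 31.6
```

servo_tool --pt "1 0.38 -0.19 0 -68" --pt "1 0.38 -0.19 0 -68" --pt "1 0.38 -0.19 0 -68" --pt "1 0.38 -0.19 0 -68" --pt "1 0.38 -0.19 0 -68" --pt "1 0.38 -0.19 0 -68" --pt "1 0.38 -0.19 0 -68" --pt "1 0.38 -0.19 0 -68"

```text
t: 0.9
ee_pos: [495.3, -323.1, 404.3]
ee_rot: [0.721, 0.693, -0.0, -0.0]
ft_force: [0.7, -0.8, 0.9]
grip_width: 85.6
```

servo_tool --pt "1 0 0 0 -2.5" --pt "1 0 0 0 -2.5" --pt "1 0 0 0 -2.5"

```text
t: 1.2
ee_pos: [494.1, -325.0, 404.2]
ee_rot: [0.708, 0.707, -0.0, -0.0]
ft_force: [-0.2, -1.1, 1.4]
grip_width: 85.8
```

```bash
cat >> h.py <<'E'
def pose(s=None):
    s=s or status.observe(); M=R.from_quat(s['ee_rot']).as_matrix()
    return np.array(s['ee_pos']),M,np.degrees(np.arctan2(M[1,1],M[0,1])),s
def to(x,y,z,ang=None):
    p,M,a,s=pose(); d=M.T@(np.array([x,y,z])-p)
    print('shift m',np.round(d/1000,4),'turn',None if ang is None else round((a-ang+180)%360-180,2),'| p',p.round(1),'yang',round(a,2),'q6',round(float(np.degrees(s['q'][5])),1),'t',round(s['t'],2))
E
python3 - <<'E'
from h import *
im,W,s=cap('wrist'); np.savez('w1.npz',im=im,W=W); save(im,'w1.png')
to(490,258,404,0)
print(W[::96,::128].round())
E
```

```text
shift m [ 5.834e-01 -5.300e-03  5.000e-04] turn -0.14 | p [ 493.8 -325.4  404.3] yang -0.14 q6 -38.4 t 1.25
[[[ 216. -144.    0.]
  [ 365. -152.   29.]
  [ 492. -144.   -2.]
  [ 630. -145.    1.]]

 [[ 191. -242.    0.]
  [ 341. -242.    0.]
  [ 492. -243.    0.]
  [ 599. -245.  109.]]

 [[ 161. -360.    1.]
  [ 326. -360.   -1.]
  [ 492. -360.   -0.]
  [ 657. -360.    1.]]

 [[ 123. -505.   -1.]
  [ 446. -315.  278.]
  [ 492. -487.   26.]
  [ 540. -315.  278.]]]
```

View pics/w1.png

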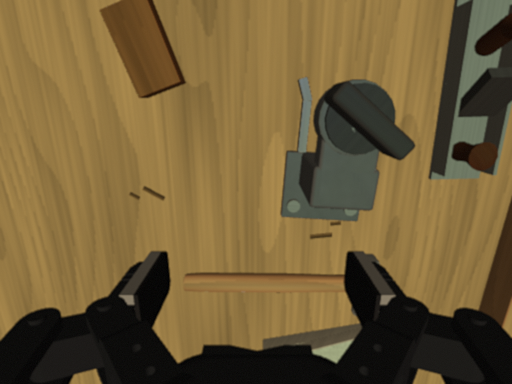

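The wrist view shows the clamp at (335,150), the knob's wing running from (335,90) to (410,150) and the arm at (345,185). One guide strip is visible at (304,110), and its flare looks clear. Next, the clamp fit.

```bash
python3 - <<'E'
from h import *
z=np.load('w1.npz');W=z['W'][60:240,270:430].reshape(-1,3)
def f(n,zl,zh):
    S=W[(W[:,2]>zl)&(W[:,2]<zh)]; r=cv2.minAreaRect(S[:,:2].astype(np.float32))
    print(n,len(S),np.median(S[:,2]).round(1),np.round(r[0],1),np.round(r[1],1),round(r[2],1)); b=cv2.boxPoints(r); print(b.round(0).tolist()); return S
f('bar',138,150); S=f('arm',90,100); f('disc',101,110); 
S=f('base',3,9)
S=f('strip',10,15)
S=S[S[:,1]>-260]; 
if len(S)>10: print(np.polyfit(S[:,1],S[:,0],1), S.min(0),S.max(0))
A=W[(W[:,2]>88)&(W[:,2]<100)]
# side edges of arm: per-y min/max x
for y in range(-350,-230,10):
    B=A[abs(A[:,1]-y)<4]
    if len(B)>5: print(y,np.percentile(B[:,0],[1,99]).round(1),np.median(B[:,2]).round(1))
E
```

```text
bar 2449 142.8 [ 581.  -263.3] [18.4 75. ] 50.8
[[546.0, -247.0], [604.0, -294.0], [616.0, -280.0], [558.0, -233.0]]
arm 4175 95.1 [ 578.3 -290.3] [120.2  63.6] 87.4
[[544.0, -349.0], [607.0, -352.0], [613.0, -232.0], [549.0, -229.0]]
disc 1916 108.1 [ 580.  -262.8] [59.1 56.1] 60.9
[[541.0, -275.0], [590.0, -302.0], [619.0, -251.0], [570.0, -223.0]]
base 95 6.2 [ 598.9 -290.4] [193.3 152. ] 13.8
[[487.0, -240.0], [523.0, -387.0], [711.0, -341.0], [675.0, -194.0]]
strip 2303 12.0 [ 577.9 -308.9] [168.2  99.4] 86.3
[[523.0, -390.0], [622.0, -396.0], [633.0, -228.0], [534.0, -222.0]]
[-1.64400039e-01  5.08558236e+02] [ 539.47821789 -259.33015912   10.0011719 ] [ 555.45660552 -222.54694426   14.50823434]
-350 [548.1 605.9] 94.5
-340 [544.6 606.4] 95.1
-330 [545.1 607.2] 95.0
-320 [545.8 607.7] 95.0
-310 [546.5 607. ] 94.9
-300 [551.1 605.2] 95.0
-290 [551.6 605.3] 95.1
-280 [550.  559.2] 95.7
-270 [547.6 554.1] 95.5
-260 [547.7 553.6] 95.6
-250 [549.3 555. ] 94.9
```

servo_tool --pt "1 0.4 0 0 0" --pt "1 0.4 0 0 0" --pt "1 0.4 0 0 0" --pt "1 0.4 0 0 0" --pt "1 0.4 0 0 0" --pt "1 0.4 0 0 0" --pt "1 0.4 0 0 0" --pt "1 0.4 0 0 0"

```text
t: 2.05
ee_pos: [494.1, 75.8, 405.0]
ee_rot: [0.708, 0.706, 0.0, 0.0]
ft_force: [0.6, -1.1, 1.0]
grip_width: 84.9
```

servo_tool --pt "1 0.1 -0.005 0.05 0" --pt "1 0.1 -0.005 0.05 0" --pt "1 0.1 -0.005 0.05 0" --pt "1 0.1 -0.005 0.05 0" --pt "1 0.1 -0.005 0.05 0"

```text
t: 2.55
ee_pos: [490.1, 173.9, 355.3]
ee_rot: [0.708, 0.706, 0.0, 0.0]
ft_force: [-0.3, -0.5, 0.1]
grip_width: 85.6
```

```bash
python3 - <<'E'
from h import *
im,W,s=cap('wrist'); np.savez('w2.npz',im=im,W=W); save(im,'w2.png')
to(490,258,404,0)
F=W.reshape(-1,3)
for n,x0,x1,zl,zh in(('board',450,525,26,38),('lath',545,620,13,23)):
    S=F[(F[:,0]>x0)&(F[:,0]<x1)&(F[:,1]>200)&(F[:,1]<312)&(F[:,2]>zl)&(F[:,2]<zh)]
    r=cv2.minAreaRect(S[:,:2].astype(np.float32));print(n,len(S),np.median(S[:,2]),np.round(r[0],1),np.round(r[1],1),round(r[2],1),S.min(0).round(1),S.max(0).round(1))
E
```

```text
shift m [ 0.0843 -0.0004 -0.0482] turn -0.16 | p [490.2 173.7 355.8] yang -0.16 q6 13.8 t 2.6
board 4767 32.11688968414887 [489.6 270.7] [82.9 44.1] 89.6 [467.4 229.3  29.4] [511.9 312.   35. ]
lath 2730 18.014916939056633 [579.1 272. ] [28.5 80.7] 2.1 [563.5 232.   13. ] [594.6 311.8  20.6]
```

View pics/w2.png

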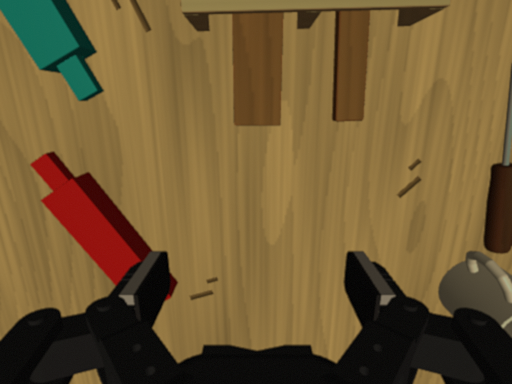

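The wrist view shows the board end at (257,125) and the lath at (348,120), with a free gap between them and nothing where the fingers go. The board is 44.1 mm wide and 32 mm high, which matches the sizes given. I'll descend and grip.

servo_tool --pt "1 0.05 0 0 0" --pt "1 0.084 0 0.03 0" --pt "1 0.084 0 0.08 0" --pt "1 0.084 0 0.13 0" --pt "1 0.084 0 0.165 0" --pt "1 0.084 0 0.18 0" --pt "1 0.084 0 0.18 0" --pt "1 0.084 0 0.18 0" --force 50

```text
t: 3.4
ee_pos: [491.2, 258.8, 176.9]
ee_rot: [0.708, 0.706, 0.002, 0.001]
ft_force: [0.4, -0.6, -0.1]
grip_width: 85.3
```

servo_tool --pt "0.3 0 0 0 0" --pt "0.3 0 0 0 0" --pt "0.3 0 0 0 0" --pt "0.3 0 0 0 0" --pt "0.3 0 0 0 0" --pt "0.3 0 0 0 0"

```text
t: 4.0
ee_pos: [490.6, 259.5, 176.6]
ee_rot: [0.707, 0.707, 0.001, 0.001]
ft_force: [0.3, -0.5, 7.2]
grip_width: 43.2
```

servo_tool --pt "0.3 -0.01 0 -0.001 0" --pt "0.3 -0.03 0 -0.001 0" --pt "0.3 -0.06 0 -0.001 0" --pt "0.3 -0.09 0 -0.001 0" --pt "0.3 -0.12 0 -0.001 0" --pt "0.3 -0.15 0 -0.001 0" --pt "0.3 -0.17 0 -0.001 0" --pt "0.3 -0.19 0 -0.001 0"

```text
t: 4.8
ee_pos: [489.7, 68.3, 176.5]
ee_rot: [0.708, 0.707, 0.001, -0.0]
ft_force: [0.2, 4.4, 4.0]
grip_width: 43.3
```

servo_tool --pt "0.3 0 0 0.001 0" --pt "1 0 0 0.001 0" --pt "1 0 0 0.001 0" --pt "1 0 0 0.001 0" --pt "1 0 0 0 0" --pt "1 0 0 -0.05 0" --pt "1 0 0 -0.1 0" --pt "1 -0.04 0 -0.13 0"

```text
t: 5.6
ee_pos: [490.2, 31.2, 309.6]
ee_rot: [0.705, 0.709, 0.002, 0.001]
ft_force: [1.0, -0.2, 1.0]
grip_width: 85.2
```

servo_tool --pt "1 0 0 -0.04 0" --pt "1 0 0 -0.04 0" --pt "1 0 0 -0.04 0"

```text
t: 5.9
ee_pos: [489.7, 29.1, 346.9]
ee_rot: [0.707, 0.707, 0.001, 0.001]
ft_force: [-1.2, 0.5, -0.3]
grip_width: 85.6
```

```bash
python3 - <<'E'
from h import *
im,W,s=cap('wrist'); np.savez('w3.npz',im=im,W=W); save(im,'w3.png')
F=W.reshape(-1,3)
for n,x0,x1,zl,zh in(('board',440,540,28,36),('tenon',440,540,17,27),('lath',545,620,13,23)):
    S=F[(F[:,0]>x0)&(F[:,0]<x1)&(F[:,1]>20)&(F[:,1]<312)&(F[:,2]>zl)&(F[:,2]<zh)]
    r=cv2.minAreaRect(S[:,:2].astype(np.float32));print(n,len(S),np.median(S[:,2]),np.round(r[0],1),np.round(r[1],1),round(r[2],1),S.min(0).round(1),S.max(0).round(1))
to(490,190,176,0)
E
```

```text
board 8685 32.10091924667529 [489.2 110.5] [149.4  44.1] 89.7 [466.9  35.9  29.2] [511.6 185.1  34.6]
  return _methods._mean(a, axis=axis, dtype=dtype,
  ret = ret.dtype.type(ret / rcount)
Traceback (most recent call last):
ValueError: zero-size array to reduction operation minimum which has no identity
```

View pics/w3.png

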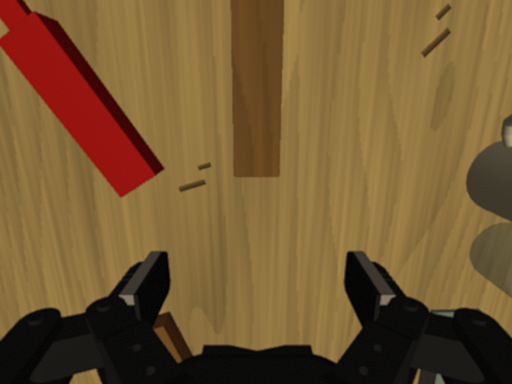

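The board lies straight on the bench, with its plain end at (257,176). The red look-alike is untouched. The tenon tip is at y≈237, well clear of the rack front at about 316. I'll regrip at the tail.

servo_tool --pt "1 0.05 0 0 0" --pt "1 0.1 0 0 0" --pt "1 0.14 0 0.03 0" --pt "1 0.158 0 0.08 0" --pt "1 0.158 0 0.13 0" --pt "1 0.158 0 0.16 0" --pt "1 0.158 0 0.169 0" --pt "1 0.158 0 0.169 0"

```text
t: 6.75
ee_pos: [488.1, 187.0, 173.9]
ee_rot: [0.707, 0.707, -0.003, -0.002]
ft_force: [-0.8, 0.3, 0.1]
grip_width: 85.0
```

servo_tool --pt "1 0 0 0 0" --pt "0.3 0 0 0 0" --pt "0.3 0 0 0 0" --pt "0.3 0 0 0 0" --pt "0.3 0 0 0 0" --pt "0.3 0 0 0 0" --pt "0.3 0 0 0 0"

```text
t: 7.45
ee_pos: [490.5, 187.2, 178.4]
ee_rot: [0.707, 0.707, 0.001, 0.001]
ft_force: [-0.7, -1.2, 5.7]
grip_width: 43.1
```

```bash
python3 - <<'E'
from h import *
to(589.6,-58,178,-2.5)
E
```

```text
shift m [-0.2452  0.0992  0.0006] turn 2.47 | p [490.5 187.2 178.4] yang -0.03 q6 15.1 t 7.45
```

servo_tool --pt "0.3 -0.03 0.012 -0.001 0.5" --pt "0.3 -0.06 0.024 -0.001 1" --pt "0.3 -0.09 0.036 -0.001 1.5" --pt "0.3 -0.13 0.052 -0.001 2" --pt "0.3 -0.17 0.068 -0.001 2.5" --pt "0.3 -0.21 0.085 -0.001 2.5" --pt "0.3 -0.235 0.095 -0.001 2.5" --pt "0.3 -0.245 0.099 -0.001 2.5"

```text
t: 8.25
ee_pos: [589.3, -59.7, 178.5]
ee_rot: [0.724, 0.69, 0.001, -0.0]
ft_force: [-2.7, 6.6, 7.5]
grip_width: 43.3
```

```bash
python3 - <<'E'
from h import *
im,W,s=cap('wrist'); save(im,'w4.png')
F=W[:250].reshape(-1,3)
to(585.2,-158.1,178,-2.5); print(s['ft_force'],s['grip_width'])
im,W,s=cap('top'); np.savez('t4.npz',im=im,W=W)
c=im[100:260,200:400]; save(cv2.resize(c,(800,640)[:2] if 0 else (750,600),interpolation=cv2.INTER_CUBIC),'t4.png')
S=W.reshape(-1,3);S=S[(S[:,0]>540)&(S[:,0]<640)&(S[:,1]>-225)&(S[:,1]<-110)&(S[:,2]>25)&(S[:,2]<42)]
r=cv2.minAreaRect(S[:,:2].astype(np.float32));print(len(S),r,S.min(0),S.max(0))
E
```

```text
shift m [-0.0981  0.0003  0.0005] turn -0.17 | p [589.5 -60.1 178.5] yang -2.67 q6 -8.3 t 8.3
[-2.67042762  6.62872042  7.52907711] 43.288882349768855
287 ((582.5704345703125, -167.37709045410156), (87.71089935302734, 43.48236846923828), 89.08330535888672) [ 560.25114606 -211.45438854   25.09966313] [ 604.23386807 -123.23354805   41.21566408]
```

View pics/t4.png

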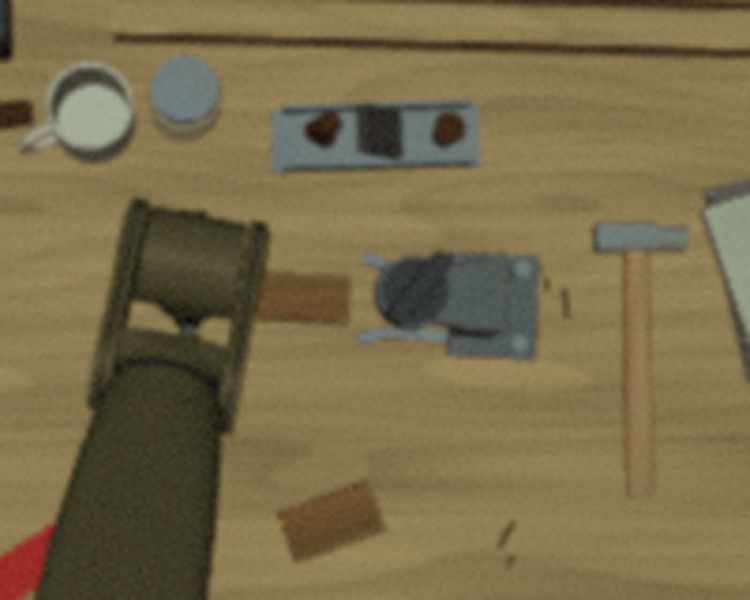

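The top view shows the board (305,298) lined up with the flared guide mouth at (365,300), within about 2 mm of the axis. I'll slide it in.

servo_tool --pt "0.3 -0.015 0 0 0" --pt "0.3 -0.03 0 0 0" --pt "0.3 -0.045 0 0 0" --pt "0.3 -0.06 0 0 0" --pt "0.3 -0.07 0 0 0" --pt "0.3 -0.08 0 0 0" --pt "0.3 -0.088 0 0 0"

```text
t: 9.05
ee_pos: [584.8, -144.4, 178.5]
ee_rot: [0.722, 0.692, 0.001, -0.0]
ft_force: [0.1, 7.0, 6.7]
grip_width: 43.2
```

servo_tool --pt "0.3 -0.004 0 0 0" --pt "0.3 -0.006 0 0 0" --pt "0.3 -0.006 0 0 0"

```text
t: 9.35
ee_pos: [584.5, -150.4, 178.5]
ee_rot: [0.722, 0.692, 0.001, -0.0]
ft_force: [0.2, 5.5, 6.2]
grip_width: 43.1
```

servo_tool --pt "0.3 -0.002 0 0 0" --pt "0.3 -0.004 0 0 0" --pt "0.3 -0.004 0 0 0"

```text
t: 9.65
ee_pos: [584.4, -154.1, 178.5]
ee_rot: [0.722, 0.692, 0.001, -0.0]
ft_force: [0.5, 4.6, 5.1]
grip_width: 43.1
```

servo_tool --pt "0.3 -0.002 0 0 0" --pt "0.3 -0.003 0 0 0" --pt "0.3 -0.003 0 0 0"

```text
t: 9.95
ee_pos: [584.3, -156.9, 178.5]
ee_rot: [0.722, 0.692, 0.001, -0.0]
ft_force: [-0.1, 6.0, 5.5]
grip_width: 43.0
```

servo_tool --pt "0.3 -0.002 0 0 0" --pt "0.3 -0.003 0 0 0" --pt "0.3 -0.003 0 0 0"

```text
t: 10.25
ee_pos: [584.3, -157.8, 178.5]
ee_rot: [0.722, 0.692, 0.003, -0.002]
ft_force: [1.0, 16.6, 8.7]
grip_width: 43.0
```

servo_tool --pt "0.3 -0.001 0 0 0" --pt "0.3 -0.002 0 0 0" --pt "0.3 -0.002 0 0 0"

```text
t: 10.55
ee_pos: [584.4, -158.4, 178.5]
ee_rot: [0.722, 0.692, 0.004, -0.003]
ft_force: [1.6, 23.8, 10.7]
grip_width: 43.3
```

The force rises at y≈-157.7, where I predicted -158.1, so the board is home against the stop. I'll release it and go to the knob, whose wing lies at -39° and needs the jaws at 51°.

servo_tool --pt "1 0 0 0 0" --pt "1 0 0 0 0" --pt "1 0 0 0 0" --pt "1 0 0 0 0" --pt "1 0 0 -0.05 0" --pt "1 0 0 -0.1 0" --pt "1 0 0 -0.15 0" --pt "1 0 0 -0.18 0"

```text
t: 11.35
ee_pos: [584.2, -164.6, 362.7]
ee_rot: [0.723, 0.691, 0.001, 0.003]
ft_force: [0.5, -0.9, 0.3]
grip_width: 85.4
```

servo_tool --pt "1 -0.03 0 0 -8" --pt "1 -0.06 0 0 -16" --pt "1 -0.08 0 0 -24" --pt "1 -0.09 0 0 -32" --pt "1 -0.1 0 0 -40" --pt "1 -0.104 0 0 -48" --pt "1 -0.104 0 0 -53.5" --pt "1 -0.104 0 0 -53.5"

```text
t: 12.15
ee_pos: [578.8, -268.4, 357.3]
ee_rot: [0.335, 0.942, -0.0, -0.0]
ft_force: [-0.3, 0.3, -0.4]
grip_width: 85.2
```

```bash
python3 - <<'E'
from h import *
im,W,s=cap('wrist'); save(im,'w5.png')
to(580.7,-263,283,51)
F=W.reshape(-1,3); r5=np.load('w1.npz')
S=F[(np.hypot(F[:,0]-580,F[:,1]+263)<45)&(F[:,2]>136)&(F[:,2]<150)]
if len(S)>20: r=cv2.minAreaRect(S[:,:2].astype(np.float32));print(len(S),r)
im,W,s=cap('top');F=W.reshape(-1,3)
S=F[(F[:,0]>540)&(F[:,0]<640)&(F[:,1]>-228)&(F[:,1]<-60)&(F[:,2]>10)&(F[:,2]<42)]
print(len(S),S.min(0),S.max(0))
E
```

```text
shift m [0.0019 0.0052 0.0744] turn -0.19 | p [ 578.9 -268.2  357.4] yang 50.81 q6 -80.5 t 12.2
2830 ((581.0635986328125, -263.3541259765625), (17.77517318725586, 75.0130386352539), 50.784095764160156)
365 [ 558.60512536 -227.78609502   10.01403082] [627.58364592 -60.22553219  40.54689268]
```

View pics/w5.png

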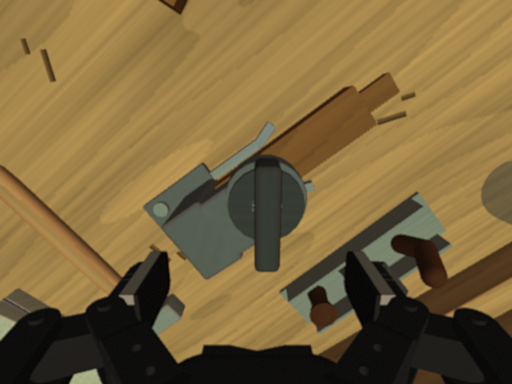

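The board lies under the arm between the guides. The wing is upright at (267,213), so the jaws are square to it. I'll descend and grip.

servo_tool --pt "1 0.002 0.005 0 0" --pt "1 0.002 0.005 0.03 0" --pt "1 0.002 0.005 0.06 0" --pt "1 0.002 0.005 0.073 0" --pt "1 0.002 0.005 0.073 0" --force 60

```text
t: 12.75
ee_pos: [580.0, -261.9, 281.9]
ee_rot: [0.334, 0.942, 0.0, -0.003]
ft_force: [-0.0, -0.4, -0.0]
grip_width: 85.6
```

servo_tool --pt "0 0 0 0 0" --pt "0 0 0 0 0" --pt "0 0 0 0 0" --pt "0 0 0 0 0" --pt "0 0 0 0 0" --pt "0 0 0 0 0" --pt "0 0 0 0 0" --pt "0 0 0 0 0"

```text
t: 13.55
ee_pos: [581.4, -262.2, 285.9]
ee_rot: [0.334, 0.943, 0.001, 0.001]
ft_force: [3.3, 4.6, 4.5]
grip_width: 17.3
```

```bash
cat >m.py <<'E'
from h import *
p,M,a,s=pose();print('t',round(s['t'],2),'p',p.round(1),'ang',round(a,1),'q6',round(float(np.degrees(s['q'][5])),1),'F',np.round(s['ft_force'],1),'M',np.round(s['moment'],3),'w',round(s['grip_width'],1))
E
python3 m.py
```

```text
t 13.55 p [ 581.4 -262.2  285.9] ang 51.0 q6 -80.1 F [3.3 4.6 4.5] M [ 0.571 -0.237 -0.016] w 17.3
```

servo_tool --pt "0 0 0.001 0 7" --pt "0 0 0.001 0 14" --pt "0 0 0.001 0 21" --pt "0 0 0.001 0 28" --pt "0 0 0.001 0 35" --pt "0 0 0.001 0 40" --pt "0 0 0.001 0 40"

```text
t: 14.25
ee_pos: [582.0, -261.8, 285.9]
ee_rot: [0.636, 0.772, 0.001, 0.001]
ft_force: [3.5, 2.8, 5.3]
grip_width: 16.9
```

```bash
python3 m.py
```

```text
t 14.25 p [ 582.  -261.8  285.9] ang 11.0 q6 -40.0 F [3.5 2.8 5.3] M [ 0.561 -0.148 -0.128] w 16.9
```

servo_tool --pt "0 0 0.001 0 7" --pt "0 0 0.001 0 14" --pt "0 0 0.001 0 20" --pt "0 0 0.001 0 20"

```text
t: 14.65
ee_pos: [582.6, -261.7, 285.9]
ee_rot: [0.76, 0.649, 0.0, 0.0]
ft_force: [0.8, 3.7, 8.3]
grip_width: 16.8
```

```bash
python3 m.py
```

```text
t 14.65 p [ 582.6 -261.7  285.9] ang -9.0 q6 -20.0 F [0.8 3.7 8.3] M [ 0.501  0.199 -0.029] w 16.8
```

servo_tool --pt "0 0 0 0 6" --pt "0 0 0 0 12" --pt "0 0 0 0 12"

```text
t: 14.95
ee_pos: [582.7, -261.8, 285.9]
ee_rot: [0.824, 0.566, 0.0, 0.0]
ft_force: [0.5, 2.8, 6.9]
grip_width: 16.8
```

```bash
python3 m.py
```

```text
t 14.95 p [ 582.7 -261.8  285.9] ang -21.0 q6 -8.0 F [0.5 2.8 6.9] M [ 0.492  0.122 -0.085] w 16.8
```

servo_tool --pt "0 0 0 0 6" --pt "0 0 0 0 8" --pt "0 0 0 0 8"

```text
t: 15.25
ee_pos: [582.8, -261.8, 285.9]
ee_rot: [0.861, 0.508, 0.0, 0.001]
ft_force: [0.7, 2.8, 6.4]
grip_width: 17.4
```

```bash
python3 m.py
```

```text
t 15.25 p [ 582.8 -261.8  285.9] ang -28.9 q6 -0.1 F [0.7 2.8 6.4] M [ 0.441  0.032 -0.056] w 17.4
```

servo_tool --pt "0 0 0 0 6" --pt "0 0 0 0 8" --pt "0 0 0 0 8"

```text
t: 15.55
ee_pos: [582.8, -261.8, 286.0]
ee_rot: [0.895, 0.447, 0.001, 0.001]
ft_force: [1.5, 2.5, 4.9]
grip_width: 17.0
```

```bash
python3 m.py
```

```text
t 15.55 p [ 582.8 -261.8  286. ] ang -36.9 q6 7.9 F [1.5 2.5 4.9] M [ 0.429 -0.058 -0.05 ] w 17.0
```

```bash
echo "print('tau6',round(float(s['tau'][5]),3),'qd6',round(float(s['qd'][5]),3))" >> m.py; python3 m.py
```

```text
t 15.55 p [ 582.8 -261.8  286. ] ang -36.9 q6 7.9 F [1.5 2.5 4.9] M [ 0.429 -0.058 -0.05 ] w 17.0
tau6 0.075 qd6 -0.017
```

servo_tool --pt "0 0 0 0 3" --pt "0 0 0 0 6"

```text
t: 15.75
ee_pos: [582.8, -261.8, 286.0]
ee_rot: [0.917, 0.399, 0.001, 0.001]
ft_force: [2.8, 3.0, 5.7]
grip_width: 17.3
```

```bash
python3 m.py
```

```text
t 15.75 p [ 582.8 -261.8  286. ] ang -43.0 q6 14.0 F [2.8 3.  5.7] M [ 0.468 -0.107  0.129] w 17.3
tau6 -0.306 qd6 0.519
```

servo_tool --pt "0 0 0 0 3" --pt "0 0 0 0 6"

```text
t: 15.95
ee_pos: [582.9, -261.9, 285.9]
ee_rot: [0.937, 0.35, 0.001, 0.001]
ft_force: [2.9, 1.4, 5.2]
grip_width: 16.9
```

```bash
python3 m.py
```

```text
t 15.95 p [ 582.9 -261.9  285.9] ang -49.0 q6 20.0 F [2.9 1.4 5.2] M [ 0.423 -0.104  0.152] w 16.9
tau6 -0.299 qd6 0.517
```

servo_tool --pt "0 0 0 0 3" --pt "0 0 0 0 6"

```text
t: 16.15
ee_pos: [582.9, -261.9, 286.0]
ee_rot: [0.954, 0.301, 0.001, 0.001]
ft_force: [2.3, 1.0, 5.2]
grip_width: 17.4
```

```bash
python3 m.py
```

```text
t 16.15 p [ 582.9 -261.9  286. ] ang -55.0 q6 26.0 F [2.3 1.  5.2] M [ 0.415 -0.152  0.166] w 17.4
tau6 -0.248 qd6 0.517
```

servo_tool --pt "0 0 0 0 3" --pt "0 0 0 0 6"

```text
t: 16.35
ee_pos: [582.9, -262.0, 286.0]
ee_rot: [0.968, 0.25, 0.001, 0.001]
ft_force: [3.5, 0.9, 4.8]
grip_width: 17.4
```

```bash
python3 m.py
```

```text
t 16.35 p [ 582.9 -262.   286. ] ang -61.0 q6 32.0 F [3.5 0.9 4.8] M [ 0.409 -0.185  0.288] w 17.4
tau6 -0.14 qd6 0.518
```

servo_tool --pt "0 0 0 0 3" --pt "0 0 0 0 6"

```text
t: 16.55
ee_pos: [583.0, -262.0, 286.0]
ee_rot: [0.98, 0.2, 0.001, 0.001]
ft_force: [3.0, 0.3, 4.4]
grip_width: 17.1
```

```bash
python3 m.py
```

```text
t 16.55 p [ 583. -262.  286.] ang -67.0 q6 38.0 F [3.  0.3 4.4] M [ 0.351 -0.203  0.419] w 17.1
tau6 -0.037 qd6 0.517
```

servo_tool --pt "0 0 0 0 3" --pt "0 0 0 0 6"

```text
t: 16.75
ee_pos: [583.0, -262.1, 286.0]
ee_rot: [0.989, 0.148, 0.001, 0.001]
ft_force: [4.4, -0.3, 4.0]
grip_width: 17.0
```

```bash
python3 m.py
```

```text
t 16.75 p [ 583.  -262.1  286. ] ang -72.9 q6 43.9 F [ 4.4 -0.3  4. ] M [ 0.35  -0.197  0.53 ] w 17.0
tau6 0.068 qd6 0.516
```

servo_tool --pt "0 0 0 0 3" --pt "0 0 0 0 6"

```text
t: 16.95
ee_pos: [583.0, -262.2, 286.0]
ee_rot: [0.995, 0.096, 0.001, 0.001]
ft_force: [4.3, -1.3, 3.5]
grip_width: 17.3
```

```bash
python3 m.py
```

```text
t 16.95 p [ 583.  -262.2  286. ] ang -78.9 q6 49.9 F [ 4.3 -1.3  3.5] M [ 0.322 -0.283  0.592] w 17.3
tau6 0.173 qd6 0.517
```

servo_tool --pt "0 0 0 0 3" --pt "0 0 0 0 5"

```text
t: 17.15
ee_pos: [583.0, -262.3, 286.0]
ee_rot: [0.999, 0.053, 0.001, 0.001]
ft_force: [4.0, -0.1, 3.4]
grip_width: 17.2
```

```bash
python3 m.py
```

```text
t 17.15 p [ 583.  -262.3  286. ] ang -83.9 q6 54.9 F [ 4.  -0.1  3.4] M [ 0.3   -0.347  0.702] w 17.2
tau6 0.465 qd6 0.334
```

servo_tool --pt "0 0 0 0 3" --pt "0 0 0 0 5"

```text
t: 17.35
ee_pos: [583.0, -262.4, 286.0]
ee_rot: [1.0, 0.01, 0.001, 0.001]
ft_force: [4.4, -0.7, 3.4]
grip_width: 17.1
```

```bash
python3 m.py
```

```text
t 17.35 p [ 583.  -262.4  286. ] ang -88.9 q6 59.9 F [ 4.4 -0.7  3.4] M [ 0.286 -0.316  0.739] w 17.1
tau6 0.55 qd6 0.335
```

servo_tool --pt "0 0 0 0 3" --pt "0 0 0 0 5"

```text
t: 17.55
ee_pos: [583.0, -262.3, 286.0]
ee_rot: [0.999, -0.035, 0.001, 0.001]
ft_force: [3.6, -0.8, 4.1]
grip_width: 16.9
```

```bash
python3 m.py
```

```text
t 17.55 p [ 583.  -262.3  286. ] ang -94.0 q6 64.9 F [ 3.6 -0.8  4.1] M [ 0.377 -0.287  0.34 ] w 16.9
tau6 0.087 qd6 0.337
```

servo_tool --pt "0 0 0 0 3" --pt "0 0 0 0 5"

```text
t: 17.75
ee_pos: [583.0, -262.4, 286.0]
ee_rot: [0.997, -0.078, 0.002, 0.001]
ft_force: [3.5, -1.9, 2.7]
grip_width: 16.8
```

```bash
python3 m.py
```

```text
t 17.75 p [ 583.  -262.4  286. ] ang -98.9 q6 69.9 F [ 3.5 -1.9  2.7] M [ 0.278 -0.321  0.452] w 16.8
tau6 0.224 qd6 0.335
```

servo_tool --pt "0 0 0 0 3" --pt "0 0 0 0 5"

```text
t: 17.95
ee_pos: [583.0, -262.5, 286.0]
ee_rot: [0.993, -0.121, 0.002, 0.001]
ft_force: [3.3, -1.8, 4.3]
grip_width: 17.0
```

```bash
python3 m.py
```

```text
t 17.95 p [ 583.  -262.5  286. ] ang -103.9 q6 74.9 F [ 3.3 -1.8  4.3] M [ 0.193 -0.359  0.563] w 17.0
tau6 0.308 qd6 0.335
```

```bash
python3 - <<'E'
from h import *
im,W,s=cap('wrist'); np.savez('w6.npz',im=im,W=W); save(im,'w6.png')
p,M,a,_=pose(s); print(p,a,s['moment'],s['tau'][5])
F=W.reshape(-1,3)
S=F[(np.hypot(F[:,0]-581,F[:,1]+263)<42)&(F[:,2]>139)&(F[:,2]<148)]
r=cv2.minAreaRect(S[:,:2].astype(np.float32));print(len(S),r)
E
```

```text
[ 582.98232407 -262.47357842  285.99965389] -103.92583501183431 [ 0.19308728 -0.35854412  0.56251048] 0.30784567818045616
6367 ((583.919677734375, -266.30377197265625), (71.61383056640625, 42.167118072509766), 4.287238121032715)
```

View pics/w6.png

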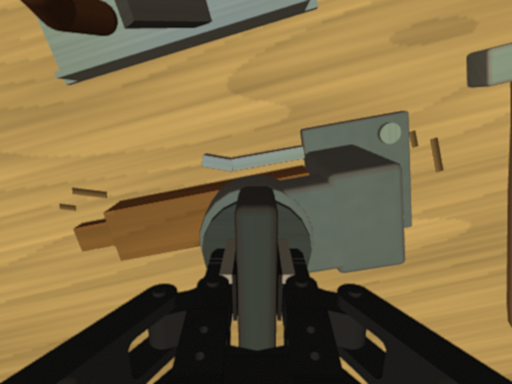

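The wing is still square between the pads at (257,270), so the moment drop (0.74 → 0.34) was the ratchet and not the grip slipping. The 0.63 rad from foot contact to the drop also fits the figures given. I'll hold still for one reading, then release.

servo_tool --pt "0 0 0 0 0" --pt "0 0 0 0 0" --pt "0 0 0 0 0"

```text
t: 18.3
ee_pos: [582.9, -262.5, 286.0]
ee_rot: [0.993, -0.121, 0.002, 0.001]
ft_force: [4.8, -3.3, 4.3]
grip_width: 17.0
```

```bash
python3 m.py
```

```text
t 18.3 p [ 582.9 -262.5  286. ] ang -103.9 q6 74.9 F [ 4.8 -3.3  4.3] M [-0.033 -0.44   0.312] w 17.0
tau6 0.371 qd6 0.0
```

servo_tool --pt "1 0 0 0 0" --pt "1 0 0 0 0" --pt "1 0 0 0 0" --pt "1 0 0 0 0" --pt "1 0 0 -0.03 0" --pt "1 0 0 -0.07 0" --pt "1 0 0 -0.07 0"

```text
t: 19.0
ee_pos: [583.7, -262.4, 361.7]
ee_rot: [0.993, -0.122, 0.005, 0.002]
ft_force: [0.3, -0.8, 0.1]
grip_width: 85.2
```

```bash
python3 m.py; python3 - <<'E'
from h import *
im,W,s=cap('wrist'); np.savez('w7.npz',im=im,W=W); save(im,'w7.png')
F=W.reshape(-1,3)
def f(n,S):
    r=cv2.minAreaRect(S[:,:2].astype(np.float32));print(n,len(S),np.median(S[:,2]).round(1),np.round(r[0],1),np.round(r[1],1),round(r[2],2)); return S
S=f('bar',F[(np.hypot(F[:,0]-581,F[:,1]+263)<42)&(F[:,2]>139)&(F[:,2]<148)])
C=np.cov(S[:,:2].T);w,v=np.linalg.eigh(C);print('bar dir',np.degrees(np.arctan2(v[1,1],v[0,1])))
B=f('board',F[(F[:,0]>545)&(F[:,0]<625)&(F[:,1]>-222)&(F[:,1]<-100)&(F[:,2]>28)&(F[:,2]<36)])
print(B.max(0)); T=F[(F[:,0]>545)&(F[:,0]<625)&(F[:,1]>-150)&(F[:,1]<-60)&(F[:,2]>19)&(F[:,2]<27)]; print('tenon',len(T),T.max(0) if len(T) else '')
f('arm',F[(F[:,0]>530)&(F[:,0]<630)&(F[:,1]>-370)&(F[:,1]<-200)&(F[:,2]>90)&(F[:,2]<100)])
E
```

```text
t 19.0 p [ 583.7 -262.4  361.7] ang -104.0 q6 75.0 F [ 0.3 -0.8  0.1] M [ 0.015  0.001 -0.002] w 85.2
tau6 0.001 qd6 0.001
bar 2649 142.8 [ 582.6 -263.9] [75.2 18. ] 4.73
bar dir -175.33327195144847
board 2949 32.1 [ 583.  -182.4] [78.2 44.2] 87.27
[ 606.47728496 -143.3088875    34.4131663 ]
tenon 566 [ 606.48716458 -108.18766818   26.7112127 ]
arm 5529 95.1 [ 581.4 -290.7] [120.9  64.1] 85.14
```

View pics/w7.png

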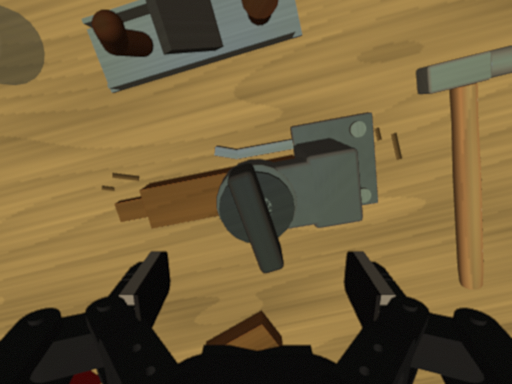

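```bash
python3 - <<'E'
from h import *
for n,c in(('w6',None),('w7',None)):
    W=np.load(n+'.npz')['W']; m=(W[...,2]>140)&(W[...,2]<146)
    u0,u1,v0,v1=(225,290,190,250) if n=='w6' else (215,300,160,275)
    pts=[]
    for v in range(v0,v1,3):
        r=np.where(m[v,u0:u1])[0]
        if len(r)>8:
            a=W[v,u0+r[0],:2];b=W[v,u0+r[-1],:2];pts.append(np.r_[(a+b)/2,np.hypot(*(a-b))])
    P=np.array(pts); d=P[-1,:2]-P[0,:2]; l=cv2.fitLine(P[:,:2].astype(np.float32),cv2.DIST_HUBER,0,.01,.01).ravel()
    print(n,len(P),'dir',np.degrees(np.arctan2(l[1],l[0])),'width',P[:,2].round(1)[[0,len(P)//2,-1]],'pt',P[0].round(1),P[-1].round(1))
E
```

```text
w6 15 dir -12.95388 width [10.9 16.5 16.9] pt [ 618.4 -272.7   10.9] [ 600.3 -268.5   16.9]
w7 34 dir 4.940558 width [ 6.5 17.6  7.2] pt [ 619.4 -265.1    6.5] [ 546.2 -262.9    7.2]
```

The bar was square in the jaws while held, but it sprang back 18° on release. That leaves it unclear whether a click was really registered. One more click is safe either way (two at most), so I'll regrip, re-centred, and watch for it.

```bash
python3 - <<'E'
from h import *
to(581.8,-263.6,284,-85.1)
E
```

```text
shift m [-0.0014  0.0017  0.0748] turn -18.92 | p [ 583.1 -262.1  358.8] yang -104.02 q6 75.0 t 19.05
```

servo_tool --pt "1 -0.001 0.002 0 -8" --pt "1 -0.001 0.002 0 -16" --pt "1 -0.001 0.002 0.02 -19" --pt "1 -0.001 0.002 0.06 -19" --pt "1 -0.001 0.002 0.074 -19" --pt "1 -0.001 0.002 0.074 -19"

```text
t: 19.65
ee_pos: [579.5, -262.6, 276.0]
ee_rot: [0.999, 0.043, -0.004, -0.002]
ft_force: [-0.3, 1.0, 0.3]
grip_width: 85.1
```

servo_tool --pt "0 0 0 0 0" --pt "0 0 0 0 0" --pt "0 0 0 0 0" --pt "0 0 0 0 0" --pt "0 0 0 0 0" --pt "0 0 0 0 0" --pt "0 0 0 0 0" --pt "0 0 0 0 0"

```text
t: 20.45
ee_pos: [581.2, -263.0, 282.1]
ee_rot: [0.999, 0.043, 0.001, -0.0]
ft_force: [-2.3, 3.9, 4.9]
grip_width: 17.6
```

```bash
python3 m.py
```

```text
t 20.45 p [ 581.2 -263.   282.1] ang -85.0 q6 55.8 F [-2.3  3.9  4.9] M [ 0.564  0.287 -0.039] w 17.6
tau6 0.007 qd6 -0.002
```

servo_tool --pt "0 0 0 0 2" --pt "0 0 0 0 4"

```text
t: 20.65
ee_pos: [581.3, -262.9, 282.1]
ee_rot: [1.0, 0.008, 0.0, -0.0]
ft_force: [-1.4, 4.3, 5.6]
grip_width: 17.3
```

```bash
python3 m.py
```

```text
t 20.65 p [ 581.3 -262.9  282.1] ang -89.1 q6 59.9 F [-1.4  4.3  5.6] M [0.585 0.23  0.301] w 17.3
tau6 -0.018 qd6 0.345
```

servo_tool --pt "0 0 0 0 2" --pt "0 0 0 0 4"

```text
t: 20.85
ee_pos: [581.3, -262.9, 282.1]
ee_rot: [1.0, -0.027, 0.0, -0.0]
ft_force: [-1.0, 4.6, 5.7]
grip_width: 17.3
```

```bash
python3 m.py
```

```text
t 20.85 p [ 581.3 -262.9  282.1] ang -93.0 q6 63.9 F [-1.   4.6  5.7] M [0.584 0.232 0.369] w 17.3
tau6 0.058 qd6 0.345
```

servo_tool --pt "0 0 0 0 2" --pt "0 0 0 0 4"

```text
t: 21.05
ee_pos: [581.3, -262.9, 282.1]
ee_rot: [0.998, -0.061, 0.0, -0.0]
ft_force: [-2.1, 4.2, 5.4]
grip_width: 17.5
```

```bash
python3 m.py
```

```text
t 21.05 p [ 581.3 -262.9  282.1] ang -97.0 q6 67.8 F [-2.1  4.2  5.4] M [0.619 0.247 0.386] w 17.5
tau6 0.129 qd6 0.343
```

servo_tool --pt "0 0 0 0 2" --pt "0 0 0 0 4"

```text
t: 21.25
ee_pos: [581.3, -262.8, 282.1]
ee_rot: [0.995, -0.096, 0.0, -0.0]
ft_force: [-0.8, 4.5, 6.3]
grip_width: 17.3
```

```bash
python3 m.py
```

```text
t 21.25 p [ 581.3 -262.8  282.1] ang -101.0 q6 71.8 F [-0.8  4.5  6.3] M [0.635 0.257 0.509] w 17.3
tau6 0.197 qd6 0.344
```

servo_tool --pt "0 0 0 0 2" --pt "0 0 0 0 4"

```text
t: 21.45
ee_pos: [581.3, -262.8, 282.1]
ee_rot: [0.991, -0.131, 0.0, -0.0]
ft_force: [-1.8, 4.5, 5.0]
grip_width: 17.3
```

```bash
python3 m.py
```

```text
t 21.45 p [ 581.3 -262.8  282.1] ang -105.0 q6 75.8 F [-1.8  4.5  5. ] M [0.658 0.239 0.581] w 17.3
tau6 0.266 qd6 0.344
```

servo_tool --pt "0 0 0 0 2" --pt "0 0 0 0 4"

```text
t: 21.65
ee_pos: [581.3, -262.8, 282.1]
ee_rot: [0.986, -0.165, 0.0, -0.0]
ft_force: [-0.6, 5.0, 5.7]
grip_width: 17.4
```

```bash
python3 m.py
```

```text
t 21.65 p [ 581.3 -262.8  282.1] ang -109.0 q6 79.8 F [-0.6  5.   5.7] M [0.721 0.232 0.675] w 17.4
tau6 0.339 qd6 0.344
```

The second pass answers it. The curve follows a branch 30° (one notch) past the first: its zero is at -85°, where the bar rested, and the first ramp began at -55°. So one click has registered and the knob had settled in its first notch. No further turning is needed. I'll ease back and release here.

servo_tool --pt "0 0 0 0 -6" --pt "0 0 0 0 -12" --pt "0 0 0 0 -18" --pt "0 0 0 0 -22" --pt "1 0 0 0 -22" --pt "1 0 0 0 -22" --pt "1 0 0 0 -22" --pt "1 0 0 0 -22"

```text
t: 22.45
ee_pos: [580.8, -263.5, 280.4]
ee_rot: [1.0, 0.026, -0.0, -0.0]
ft_force: [0.8, -0.3, 0.2]
grip_width: 74.5
```

servo_tool --pt "1 0 0 -0.03 0" --pt "1 0 0 -0.08 0" --pt "1 0 0 -0.12 0" --pt "1 0 0 -0.15 0" --pt "1 0 0 -0.15 0" --pt "1 0 0 -0.15 0"

```text
t: 23.05
ee_pos: [580.9, -263.5, 431.5]
ee_rot: [1.0, 0.026, 0.001, 0.0]
ft_force: [1.5, 0.7, -0.8]
grip_width: 85.4
```

```bash
python3 m.py; python3 - <<'E'
from h import *
im,W,s=cap('wrist'); np.savez('w8.npz',im=im,W=W); save(im,'w8.png')
F=W.reshape(-1,3)
def f(n,S):
    r=cv2.minAreaRect(S[:,:2].astype(np.float32));print(n,len(S),np.median(S[:,2]).round(1),np.round(r[0],1),np.round(r[1],1),round(r[2],2)); return S
f('bar',F[(np.hypot(F[:,0]-581,F[:,1]+263)<42)&(F[:,2]>139)&(F[:,2]<148)])
B=f('board',F[(F[:,0]>545)&(F[:,0]<625)&(F[:,1]>-222)&(F[:,1]<-100)&(F[:,2]>28)&(F[:,2]<36)]); print(np.percentile(B[:,1],99))
A=f('arm',F[(F[:,0]>530)&(F[:,0]<630)&(F[:,1]>-370)&(F[:,1]<-200)&(F[:,2]>90)&(F[:,2]<100)])
im,W,s=cap('scene'); save(im,'s8.png')
E
```

```text
t 23.05 p [ 580.9 -263.5  431.5] ang -87.1 q6 57.8 F [ 1.5  0.7 -0.8] M [-0.032 -0.005  0.05 ] w 85.4
tau6 0.002 qd6 -0.001
bar 1578 142.7 [ 582.5 -263.6] [75.2 17.8] 3.47
board 2240 32.1 [ 582.9 -182.8] [78.7 44.2] 87.22
-144.46937865555438
arm 3415 95.0 [ 581.4 -290.6] [120.4  63.8] 85.11
```

View pics/s8.png

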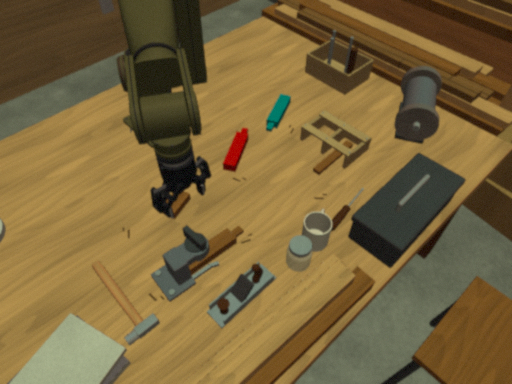

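The knob stands in its notch, and the shoulder is at y≈-143.5 where home predicts -143. The rack, lath and bystanders look unmoved, and the lath is still in its bay at (327,160). Before handing in, I'll give the board a gentle tug to check it is held.

```bash
python3 - <<'E'
from h import *
to(584.2,-157.8,300,-2.7)
E
```

```text
shift m [ 0.0094 -0.1049  0.1287] turn -84.35 | p [ 580.6 -263.3  428.6] yang -87.05 q6 57.8 t 23.15
```

servo_tool --pt "1 0.009 -0.03 0 -8" --pt "1 0.009 -0.06 0 -16" --pt "1 0.009 -0.09 0 -24" --pt "1 0.009 -0.105 0 -32" --pt "1 0.009 -0.105 0 -40" --pt "1 0.009 -0.105 0 -48" --pt "1 0.009 -0.105 0 -56" --pt "1 0.009 -0.105 0 -64"

```text
t: 23.95
ee_pos: [584.2, -157.9, 427.9]
ee_rot: [0.832, 0.554, -0.001, -0.002]
ft_force: [1.4, -0.2, -0.2]
grip_width: 85.3
```

servo_tool --pt "1 0 0 0 -8" --pt "1 0 0 0.03 -16" --pt "1 0 0 0.07 -20" --pt "1 0 0 0.1 -20" --pt "1 0 0 0.12 -20" --pt "1 0 0 0.12 -20"

```text
t: 24.55
ee_pos: [582.5, -157.4, 304.0]
ee_rot: [0.726, 0.688, -0.003, -0.005]
ft_force: [-0.3, -0.2, -0.8]
grip_width: 85.2
```

```bash
python3 - <<'E'
from h import *
to(584.2,-157.8,178,-2.7)
E
```

```text
shift m [-0.0008  0.0032  0.126 ] turn -0.34 | p [ 582.5 -157.4  304. ] yang -3.04 q6 -17.2 t 24.55
```

servo_tool --pt "1 0 0 0.04 0" --pt "1 0 0 0.08 0" --pt "1 0 0 0.115 0" --pt "1 0 0 0.126 0" --pt "1 0 0 0.126 0" --pt "1 0 0 0.126 0" --force 30

```text
t: 25.15
ee_pos: [585.4, -158.4, 186.6]
ee_rot: [0.726, 0.688, 0.001, 0.001]
ft_force: [-0.0, -0.4, 0.7]
grip_width: 85.3
```

servo_tool --pt "0.3 0 0 0 0" --pt "0.3 0 0 0 0" --pt "0.3 0 0 0 0" --pt "0.3 0 0 0 0" --pt "0.3 0 0 0 0" --pt "0.3 0 0 0 0" --pt "0.3 0 0 0 0"

```text
t: 25.85
ee_pos: [584.7, -158.2, 186.4]
ee_rot: [0.725, 0.688, -0.0, 0.0]
ft_force: [-3.4, 0.6, 6.9]
grip_width: 43.2
```

servo_tool --pt "0.3 0.001 0 0 0" --pt "0.3 0.0015 0 0 0" --pt "0.3 0.0015 0 0 0"

```text
t: 26.15
ee_pos: [584.7, -157.7, 186.4]
ee_rot: [0.725, 0.688, -0.001, 0.001]
ft_force: [-3.4, -5.5, 4.9]
grip_width: 43.2
```

servo_tool --pt "0.3 0.001 0 0 0" --pt "0.3 0.002 0 0 0" --pt "0.3 0.002 0 0 0"

```text
t: 26.45
ee_pos: [584.7, -157.1, 186.4]
ee_rot: [0.725, 0.689, -0.002, 0.002]
ft_force: [-5.2, -12.2, 3.0]
grip_width: 43.6
```

The tug reached 12 N, about twice the free-sliding drag, and was still rising elastically, so the board is held. I'll relax, release and retreat.

servo_tool --pt "0.3 -0.0035 0 0 0" --pt "0.3 -0.004 0 0 0" --pt "1 -0.0035 0 0 0" --pt "1 -0.0035 0 0 0" --pt "1 -0.0035 0 0 0" --pt "1 -0.0035 0 0 0"

```text
t: 27.05
ee_pos: [584.5, -158.0, 184.7]
ee_rot: [0.726, 0.688, -0.0, 0.0]
ft_force: [-0.3, 0.1, -0.1]
grip_width: 85.5
```

servo_tool --pt "1 0 0 -0.04 0" --pt "1 0 0 -0.09 0" --pt "1 0 0 -0.14 0" --pt "1 0 0 -0.19 0" --pt "1 0 0 -0.22 0" --pt "1 0 0 -0.22 0" --pt "1 0 0 -0.22 0"

```text
t: 27.75
ee_pos: [584.5, -158.0, 405.4]
ee_rot: [0.726, 0.688, 0.0, 0.001]
ft_force: [-0.5, 0.9, -1.5]
grip_width: 85.9
```

```bash
python3 m.py; python3 - <<'E'
from h import *
def f(n,S):
    r=cv2.minAreaRect(S[:,:2].astype(np.float32));print(n,len(S),np.round(r[0],1),np.round(r[1],1),round(r[2],2)); return S
im,W,s=cap('wrist');F=W.reshape(-1,3)
B=f('board',F[(F[:,0]>545)&(F[:,0]<625)&(F[:,1]>-222)&(F[:,1]<-100)&(F[:,2]>28)&(F[:,2]<36)]); print(np.percentile(B[:,1],99))
f('bar',F[(np.hypot(F[:,0]-581,F[:,1]+263)<42)&(F[:,2]>139)&(F[:,2]<148)])
im,W,s=cap('top');F=W.reshape(-1,3)
f('lath',F[(F[:,0]>560)&(F[:,0]<597)&(F[:,1]>200)&(F[:,1]<312)&(F[:,2]>10)&(F[:,2]<30)])
E
```

```text
t 27.75 p [ 584.5 -158.   405.4] ang -3.0 q6 -17.2 F [-0.5  0.9 -1.5] M [-0.003 -0.022 -0.018] w 85.9
tau6 0.0 qd6 -0.001
board 2383 [ 582.4 -182.9] [80.1 44.1] 87.37
-143.23224054984618
bar 1389 [ 581.6 -263.1] [75.7 18.6] 3.11
lath 179 [579.2 271.9] [27.1 80.9] 3.42
```

The board is home, with the shoulder at -143.2. The knob and the lath have not moved, so I'm handing in.

```bash
python3 -c "
from h import *
print(job_done())"
```

```text
the job is handed in; nothing more can be done
None
```

I drew the board out of the rack, laid it on the bench and let go. I then took it again near the tenon and slid it home against the clamp stop. I turned the knob clockwise to one click, released it and retreated. The job was handed in at about 28 s on the robot's clock.

**Last checks that agreed**
- **Board home:** the shoulder is at y ≈ -143.2 mm, where fully home predicts -143. The contact force had risen to 24 N at the predicted spot.
- **Board held:** it resisted a 12 N tug, about twice its free-sliding drag, with only about 1 mm of elastic give.
- **Surroundings:** the lath is within 0.1 mm of its first position. The other things looked unmoved in the last scene picture, taken before the tug.

**Checks that disagreed**
- **Moment at the click:** the moment at the wrist peaked at about 0.74 N m before the drop, well above the stated 0.24.
- **Knob sprang back:** when first released it turned back about 18°, so I gripped it again and turned another 24° with no second drop. The moment then followed a curve one notch (30°) past the first, so I count exactly one click, but that count is inferred, not seen.

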